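# Put returned pipe fittings back in their stock bins

### The job

Four returned pipe fittings stand on the stockroom bench: a coupling, a hex reducer, an elbow and a floor flange. Put each one into the blue bin whose rear bay already holds a fitting of the same kind, standing upright on the floor of the empty front bay. Leave the tape measure and the roll of packing tape where they are.

Things in the scene. Friction and masses are not known exactly. Their poses are not given: they have to be found in the camera images.
- coupling: pipe coupling: a plain steel tube with a straight outside, outer diameter 48 mm, height 60 mm, bore 38 mm, about 0.3 kg. Grip it anywhere across the outside. Loose, upright on the bench. Origin: centre of its underside; z up.
- reducer: hex reducer: steel, a hexagon (66 mm across corners, 57 mm across flats, two corners on its x axis) 26 mm high, and above it a round neck of diameter 36 mm from 32 to 62 mm height (50 mm collar between), about 0.35 kg. Grip the neck. Loose, upright on the bench. Origin: centre of its underside; z up.
- elbow: 90-degree steel pipe elbow, 0.3 kg, standing on its leg: foot ring 46 mm wide, 14 mm high; leg 36 mm wide up to a ball-shaped knee (top at 70 mm). Side arm along its own +x: axis 52 mm up, 34 mm thick (40 mm at the end ring), end 45 mm from the leg axis. Grip the leg across its y axis, 40 to 50 mm up. Loose, upright on the bench. Origin: centre of its foot, on the leg axis; z up.
- flange: pipe floor flange: steel disc of diameter 72 mm and 9 mm thick with four dark screw holes, and a round upright neck of diameter 36 mm up to 60 mm height, about 0.35 kg. Grip the neck. Loose, upright on the bench. Origin: centre of its underside; z up.
- coupling_bin: fixed blue bin with a sample coupling; four alike but for the sample. Empty front bay (robot's side) 100 x 100 mm inside, floor 3 mm and 3 mm thick wall tops 28 mm above the bench; rear bay 80 x 100 mm, walls 45 mm high, with the sample fixed upright (axis at x 93, y 0 mm). Origin: on the bench under the centre of the EMPTY bay; x points towards the sample, y across, z up.
- reducer_bin: fixed blue bin with a sample reducer; four alike but for the sample. Empty front bay (robot's side) 100 x 100 mm inside, floor 3 mm and 3 mm thick wall tops 28 mm above the bench; rear bay 80 x 100 mm, walls 45 mm high, with the sample fixed upright (axis at x 93, y 0 mm). Origin: on the bench under the centre of the EMPTY bay; x points towards the sample, y across, z up.
- elbow_bin: fixed blue bin with a sample elbow; four alike but for the sample. Empty front bay (robot's side) 100 x 100 mm inside, floor 3 mm and 3 mm thick wall tops 28 mm above the bench; rear bay 80 x 100 mm, walls 45 mm high, with the sample fixed upright (leg axis at x 93, y -12 mm, arm along +y). Origin: on the bench under the centre of the EMPTY bay; x points towards the sample, y across, z up.
- flange_bin: fixed blue bin with a sample flange; four alike but for the sample. Empty front bay (robot's side) 100 x 100 mm inside, floor 3 mm and 3 mm thick wall tops 28 mm above the bench; rear bay 80 x 100 mm, walls 45 mm high, with the sample fixed upright (axis at x 93, y 0 mm). Origin: on the bench under the centre of the EMPTY bay; x points towards the sample, y across, z up.
- tape_measure: tape measure, black and yellow case 66 x 40 mm, 62 mm high, with a steel hook at its -x end, at the left end of the row of fittings; to be left alone. Origin: centre of its underside.
- tape_roll: roll of brown packing tape lying flat, outer diameter 100 mm, 48 mm high, at the right end of the row of fittings; to be left alone. Origin: centre of its underside.
There are look-alikes about, which are no part of the job. Leave any green or purple look-alike of the elbow alone.

How it is judged:
By the outcome, as a careful person would: the job done as asked, in the order asked, and still so for the second after the job is handed in, with the robot touching nothing.
It also fails if it takes over 115 s, if anything falls off the work surface, if the arm or the gripper's body presses on something with over 40 N, if the wrist force passes 120 N, or if a joint passes its speed limit or range.

### The arm

A 6-joint arm with a two-finger parallel gripper is mounted at the origin on the work surface. World frame = base frame: x ahead of the robot, y to its left, z up, the work surface at z = 0. Lengths are in m, angles in degrees, forces in N, time in s.
With the tool pointing down it reaches from about 0.25 to 0.725 m from the base axis. Payload 9.7 kg.
Tool frame: the origin (TCP) lies on the centre line of the jaws, within the pads' length; the fingertips stand 14 mm ahead of it and the grasp point (between the pads) lies 5 mm behind it; z points along the fingers, y is the line along which they close (so a half turn about z gives the same grasp; the last joint's range is limited). The gripper opens to 85 mm and grips with 20 to 120 N. Pads are 22 mm wide; open, the fingers measure 114 mm over their backs; the gripper's body (76 mm by 85 mm) begins 54 mm behind the grasp point. The pads swing forward as they close: fully open they stand 13 mm farther back than shut.
Start: joints at [-69.672, 4.979, 10.078, 95.1, 0, 90], TCP at [0.191, -0.516, 0.245] pointing down, gripper open.
Joint ranges: [-179.16, 179.16], [-48.56, 103.87], [-65.8, 70.77], [-126.05, 130.52], [-82.76, 87.17], [-180, 180]. Speed limits (degrees/s): [127.2, 127.2, 147.25, 180, 180, 180].

### API

Orientations are given as [roll, pitch, yaw] about the fixed x, y, z axes, in that order (R = Rz(yaw) Ry(pitch) Rx(roll)).
In Python, from workcell import bot, camera, get_calibration, ticket gives the robot as it stands. The module is installed in compiled form; this text tells all that it offers.
- The arm moves only by the tool send_rows, never from a script. Its arguments are lists of equal length, an entry for each row: "linear": the shift along the tool's x, y, z in m, a list of three; "twist": the turn, a rotation vector about the tool's x, y, z in units of 10 degrees (1.0 is 10 degrees), a list of three; "gripper": the opening in per cent of the stroke, from 0 (shut) to 100 (fully open). In form: {"linear": [[x, y, z], ...], "twist": [[wx, wy, wz], ...], "gripper": [gripper, ...]}. A call has 1 to 8 rows; each row shifts and turns the commanded pose from where the row before left it, along the tool's axes as they then stand; what a row does not reach is not made up. A row lasts 1/8 s, in which the tool goes at most 62.5 mm and 10.7 degrees, less where a joint would pass 70% of its speed; a pose out of reach is approached as far as the arm can. A call with a gripper value outside its range is refused whole. The fingers move at their own pace and stop on an object; "grip_force" is the grip in N (left out, the last holds). Time passes only in rows, so rows that do not move let the fingers close. It gives the time, the measured TCP pose, the force, the opening and the grip force at its end, in the units of the state.
- bot.get_obs(): the state, without advancing time (a new reading comes with each control period).
- camera(name): name is "scene" or "side" or "wrist"; returns the picture (384x512x3 uint8, red, green, blue); there is no depth.
- get_calibration(name): a dict with "fx", "fy", "cx", "cy" (pixels), "origin" and "orientation" of the camera in the world; the wrist camera has in their place "hand_eye" (4x4, takes a point from camera to tool coordinates, whose origin is the TCP and whose axes are the flange's). Camera axes: x right, y down, z forward; pixel columns grow to the right and rows downward; lengths in m; the calibration is good to about 2 mm. The wrist camera is an equidistant fisheye: a pixel r from the principal point sees the ray r / f radians off the axis. A picture is of the moment at which its call begins: read the wrist's pose just before it. get_calibration takes no time and is no camera call.
- ticket.job_done(): hands the job in; it is judged then, once.
The state is a dict: "time": time; "q": joint angles; "qd": joint speeds; "joint_efforts": joint torques, N m; "ee_pos": TCP position; "tcp_rot": TCP orientation; "wrist_force": force on the tool from outside, world axes, zero at the start; "torque": the same for the moment, N m; "opening": finger opening in m; "grasp_force": force on a finger pad.
Only numpy, scipy, OpenCV 4.12 (cv2) and the standard library are available. Lean on these libraries where they do the work, as an engineer would, in place of code of your own. Each camera call takes 0.05 s, during which the arm holds its last target. There are 200 camera calls.

## Working session

There is one attempt and no reset: what is moved stays moved. The work goes in short steps, Python scripts to look and compute and a tool call to move; the robot and the scene stay as the last step left them, time stands still between calls to the robot, and variables do not carry over. Pictures are saved under pics/ and viewed, at most 14 in all, crops included, and the job is handed in when it is done.

Besides the shell and the picture viewer there is one more tool, called after "Call:" as a command line: name --argument value ..., lists and objects as JSON in quotes. send_rows: Moves the arm, as the interface text tells. Its arguments: {"type":"object","properties":{"linear":{"type":"array"},"twist":{"type":"array"},"gripper":{"type":"array"},"grip_force":{"type":"number"}},"required":["linear","twist","gripper"]}

```bash
mkdir -p pics; python3 - <<'E'
from workcell import bot,camera,get_calibration
import cv2
o=bot.get_obs();print(o['time'],o['ee_pos'],o['tcp_rot'],o['opening'])
for n in("scene","side","wrist"):
    print(n,get_calibration(n)); cv2.imwrite(f"pics/{n}0.png",camera(n)[:,:,::-1])
a=[cv2.imread(f"pics/{n}0.png") for n in("scene","side")]
E
ls
```

```text
0.0 [ 0.190978   -0.51555015  0.24459427] [-1.79925111e+02 -6.57363955e-04  2.03271810e+01] 0.08562869424189261
scene {'fx': 356.706767938594, 'fy': 356.706767938594, 'cx': 251.15605957050715, 'cy': 190.66331607486947, 'origin': array([ 0.9700697 , -0.31291191,  0.81264977]), 'orientation': array([-144.04922317,    0.69408829,   54.8133196 ])}
side {'fx': 369.13517244599643, 'fy': 369.13517244599643, 'cx': 260.57827072839865, 'cy': 189.65012397409862, 'origin': array([-0.05754247,  0.62673904,  0.59175586]), 'orientation': array([-122.58121197,    1.24477456, -140.04691526])}
wrist {'fx': 297.3186396354542, 'fy': 297.3186396354542, 'cx': 255.8824209426495, 'cy': 193.25331084912725, 'hand_eye': array([[-8.38719568e-04, -9.58883745e-01, -2.83797920e-01,
         7.27800140e-02],
       [ 9.99997660e-01, -2.38323103e-04, -2.15009840e-03,
         6.38774402e-04],
       [ 1.99405881e-03, -2.83799059e-01,  9.58881702e-01,
        -1.28589358e-01],
       [ 0.00000000e+00,  0.00000000e+00,  0.00000000e+00,
         1.00000000e+00]])}
pics
```

View pics/scene0.png

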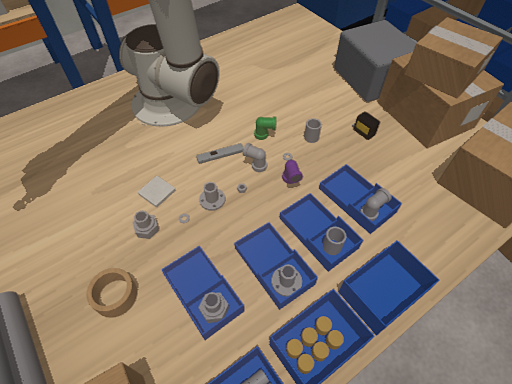

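View pics/side0.png

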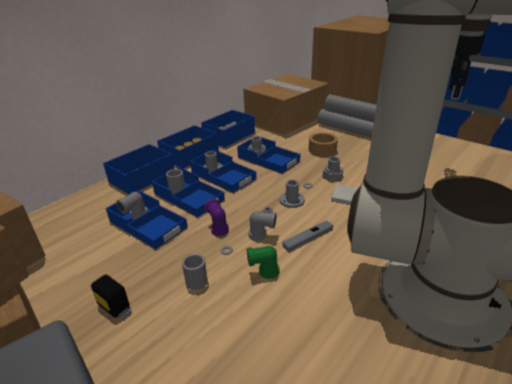

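View pics/wrist0.png

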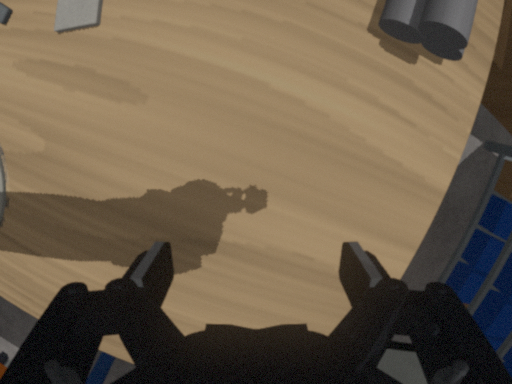

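The scene view shows the fittings at: coupling (313,130), elbow (256,157), flange (211,193), reducer (145,224). The tape measure is at (367,125) and the tape roll at (110,290). The bins, from right to left, are elbow, coupling, flange and reducer. In the side view they run left to right in the same order. The wrist view shows only bare bench.

```bash
cat > h.py <<'E'
import numpy as np,cv2
from scipy.spatial.transform import Rotation as R
from workcell import bot,camera,get_calibration
def ray(n,uv,pose=None):
    c=get_calibration(n);u,v=uv
    a=np.array([(u-c['cx'])/c['fx'],(v-c['cy'])/c['fy']])
    if n!='wrist':
        M=R.from_euler('xyz',c['orientation'],degrees=True).as_matrix()
        return np.array(c['origin']),M@np.array([*a,1])
    r=np.hypot(*a)+1e-12; d=np.array([*(a/r*np.sin(r)),np.cos(r)])
    T=c['hand_eye'];p,e=pose;M=R.from_euler('xyz',e,degrees=True).as_matrix()
    return p+M@T[:3,3],M@T[:3,:3]@d
def cast(n,uv,z,pose=None):
    o,d=ray(n,uv,pose);return (o+d*(z-o[2])/d[2])[:3]
def proj(n,P,pose):
    c=get_calibration(n);T=c['hand_eye'];p,e=pose;M=R.from_euler('xyz',e,degrees=True).as_matrix()
    q=T[:3,:3].T@(M.T@(np.array(P)-p)-T[:3,3]);s=np.hypot(*q[:2]);t=np.arctan2(s,q[2])
    return np.array([c['cx'],c['cy']])+c['fx']*t*q[:2]/s
def shot(f):
    o=bot.get_obs();pose=(np.array(o['ee_pos']),np.array(o['tcp_rot']))
    im=camera('wrist')[:,:,::-1].copy();cv2.imwrite(f,im);np.save(f+'.npy',np.r_[pose]);return im,pose
E
python3 - <<'E'
from h import *
im=cv2.imread('pics/scene0.png')
cv2.imwrite('pics/c1.png',cv2.resize(im[105:345,120:410],None,fx=2.5,fy=2.5,interpolation=cv2.INTER_CUBIC)[:,:725])
for k,uv,z in[('coup',(313,124),.06),('flange',(211,186),.06),('red',(144,215),.062)]:print(k,cast('scene',uv,z).round(3))
for k,uv,z in[('coup',(194,260),.06),('flange',(292,183),.06),('red',(334,159),.062)]:print(k,cast('side',uv,z).round(3))
hsv=cv2.cvtColor(im,cv2.COLOR_BGR2HSV)
m=cv2.inRange(hsv,(100,120,50),(130,255,255))
for c in cv2.findContours(m,0,2)[0]:
    if cv2.contourArea(c)>1500:
        b=cv2.boxPoints(cv2.minAreaRect(c));print(cv2.boundingRect(c),[cast('scene',p,.03)[:2].round(3).tolist() for p in b])
E
```

```text
coup [0.425 0.288 0.06 ]
flange [ 0.445 -0.083  0.06 ]
red [ 0.425 -0.266  0.062]
coup [0.421 0.289 0.06 ]
flange [ 0.44  -0.083  0.06 ]
red [ 0.419 -0.271  0.062]
(270, 289, 104, 95) [[0.832, -0.2], [0.821, -0.0], [0.957, -0.001], [0.956, -0.186]]
(162, 246, 82, 94) [[0.565, -0.302], [0.558, -0.184], [0.76, -0.187], [0.757, -0.293]]
(339, 241, 100, 94) [[0.832, 0.004], [0.82, 0.228], [0.957, 0.209], [0.957, 0.003]]
(235, 223, 82, 86) [[0.606, -0.124], [0.597, 0.006], [0.798, -0.013], [0.797, -0.128]]
(280, 194, 83, 77) [[0.607, 0.008], [0.576, 0.142], [0.787, 0.141], [0.803, 0.021]]
(319, 165, 82, 68) [[0.594, 0.16], [0.554, 0.305], [0.767, 0.302], [0.791, 0.171]]
```

View pics/c1.png

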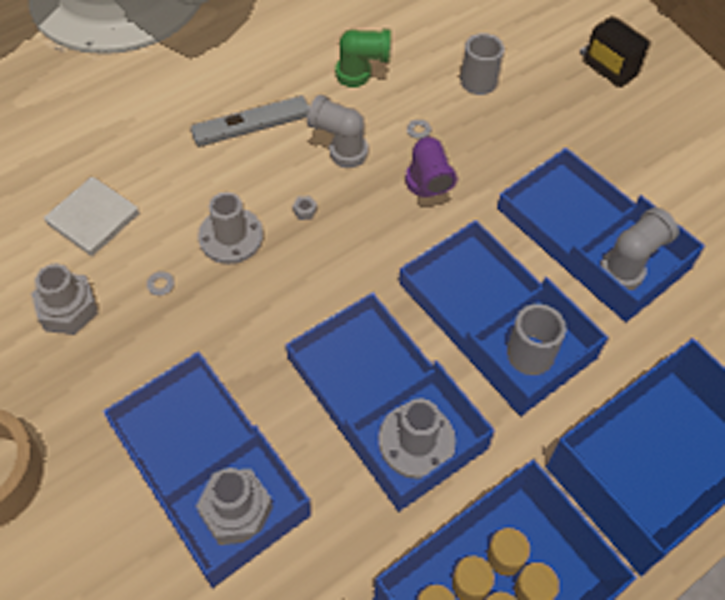

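The enlarged crop (2.5x, offset (120,105)) shows all four bins. The front bay corners are: reducer (105,411),(199,354); flange (287,349),(374,296); coupling (400,270),(476,223); elbow (498,200),(566,150). The grey elbow's foot is at (348,157), with its arm pointing to (318,108).

```bash
python3 - <<'E'
from h import *
f=lambda p:(p[0]/2.5+120-.3,p[1]/2.5+105-.3)
B={'red':[(105,411),(199,354),(213,587),(310,507)],'fl':[(287,349),(374,296),(400,508),(492,437)],'coup':[(400,270),(476,223),(523,413),(606,340)],'elb':[(498,200),(566,150),(628,319),(702,249)]}
L=np.array([[-.053,-.053],[-.053,.053],[.136,-.053],[.136,.053]])
for k,c in B.items():
    P=np.array([cast('scene',f(p),z)[:2] for p,z in zip(c,(.028,.028,.045,.045))])
    a=L@[1,1j];a0=a-a.mean();b=P@[1,1j];s=(np.conj(a0)*(b-b.mean())).sum();r=s/abs(s)
    t=b.mean()-r*a.mean();e=b-(r*a+t)
    print(k,np.round([t.real,t.imag,np.degrees(np.angle(r)),abs(s)/(abs(a0)**2).sum()],3),np.abs(e).round(4))
print('elbow foot',cast('scene',f((348,155)),.007),'knee',cast('scene',f((348,120)),.052),'armend',cast('scene',f((318,109)),.052))
print('side: armend',cast('side',(271,220),.052),'foot',cast('side',(258,235),.005))
print('tapeM',cast('scene',(367,118),.062),'roll',cast('scene',(110,285),.048),'green',cast('scene',(263,120),.06),'purp',cast('scene',(291,168),.05))
E
```

```text
red [ 0.619 -0.244  0.857  1.014] [0.0045 0.0025 0.0062 0.0028]
fl [ 0.662 -0.07  -2.001  1.   ] [0.0018 0.0015 0.0034 0.0032]
coup [ 0.654  0.076 -0.536  1.014] [0.003  0.0011 0.0087 0.0054]
elb [0.64  0.224 1.665 1.023] [0.0028 0.0052 0.0114 0.0079]
elbow foot [0.4292007  0.08428327 0.007     ] knee [0.41739714 0.09252962 0.052     ] armend [0.38340456 0.07443957 0.052     ]
side: armend [0.38718254 0.07509388 0.052     ] foot [0.41304583 0.09478197 0.005     ]
tapeM [0.50237783 0.43567009 0.062     ] roll [ 0.54024348 -0.4069107   0.048     ] green [0.3226653  0.17649044 0.06      ] purp [0.51369249 0.13232503 0.05      ]
```

Call:
send_rows --linear '[[0.04,0,0],[0.04,0,0],[0.04,-0.03,0],[0.04,-0.04,0],[0.03,-0.05,0],[0.02,-0.05,0],[0.01,-0.05,0],[0.01,-0.05,0]]' --twist '[[0,0,1.0],[0,0,1.0],[0,0,0],[0,0,0],[0,0,0],[0,0,0],[0,0,0],[0,0,0]]' --gripper '[100,100,100,100,100,100,100,100]'

```text
time: 1.15
ee_pos: [0.4165, -0.2221, 0.245]
tcp_rot: [-180.0, 0.0, 0.3]
wrist_force: [0.6, 0.7, 0.2]
opening: 0.0853
grasp_force: 0.0
```

```bash
python3 -c "
from h import *
o=bot.get_obs();print(o['time'],o['q'],o['ee_pos'],o['tcp_rot'])"
```

```text
1.15 [-2.80738066e+01 -5.64558167e+00 -5.29973748e-01  9.51368081e+01
 -1.30529721e-04  1.51593792e+02] [ 0.416495   -0.22214369  0.24497765] [-1.79990029e+02  1.87097178e-02  3.32403091e-01]
```

Call:
send_rows --linear '[[0,0,0],[0,0,0],[0,0,0],[0,0,0],[0,0,0],[0,0,0],[0,0,0],[0,0,0]]' --twist '[[0,0,-1.06],[0,0,-1.06],[0,0,-1.06],[0,0,-1.06],[0,0,-1.06],[0,0,-1.06],[0,0,-1.06],[0,0,-1.06]]' --gripper '[100,100,100,100,100,100,100,100]'

```text
time: 2.15
ee_pos: [0.4163, -0.2238, 0.2451]
tcp_rot: [-180.0, -0.0, 85.5]
wrist_force: [-0.4, 0.6, 0.6]
opening: 0.0856
grasp_force: 0.0
```

Call:
send_rows --linear '[[0,0,0],[0,0,0],[0,0,0],[0,0,0],[0,0,0],[0,0,0],[0,0,0],[0,0,0]]' --twist '[[0,0,-1.06],[0,0,-1.06],[0,0,-1.06],[0,0,-1.06],[0,0,-1.06],[0,0,-1.06],[0,0,-1.06],[0,0,-1.06]]' --gripper '[100,100,100,100,100,100,100,100]'

```text
time: 3.15
ee_pos: [0.4163, -0.2238, 0.2451]
tcp_rot: [180.0, -0.0, 170.3]
wrist_force: [-0.1, -0.2, 0.8]
opening: 0.0846
grasp_force: 0.0
```

Call:
send_rows --linear '[[0,0,0],[0,0.05,0],[0,0.05,0],[0,0.05,0],[0,0.05,0],[0,0.05,0],[0,0.05,0],[0,0.05,0]]' --twist '[[0,0,-1.0],[0,0,0],[0,0,0],[0,0,0],[0,0,0],[0,0,0],[0,0,0],[0,0,0]]' --gripper '[100,100,100,100,100,100,100,100]'

```text
time: 4.15
ee_pos: [0.4165, 0.1278, 0.2452]
tcp_rot: [-180.0, 0.0, 179.9]
wrist_force: [1.4, -0.0, 0.6]
opening: 0.0855
grasp_force: 0.0
```

Call:
send_rows --linear '[[0,0.05,0.02],[0,0.05,0.02],[0,0.02,0.02],[0,0.02,0.02],[0,0,0],[0,0,0]]' --twist '[[0,0,0],[0,0,0],[0,0,0],[0,0,0],[0,0,0],[0,0,0]]' --gripper '[100,100,100,100,100,100]'

```text
time: 4.9
ee_pos: [0.4171, 0.2658, 0.1658]
tcp_rot: [-180.0, 0.0, 179.9]
wrist_force: [-0.3, 0.8, -0.2]
opening: 0.0852
grasp_force: 0.0
```

```bash
python3 - <<'E'
from h import *
im,p=shot('pics/w1.png')
for z in(.06,0):print(proj('wrist',(.423,.288,z),p))
E
```

```text
[282.54228193 202.56017002]
[277.39161977 184.07116201]
```

View pics/w1.png

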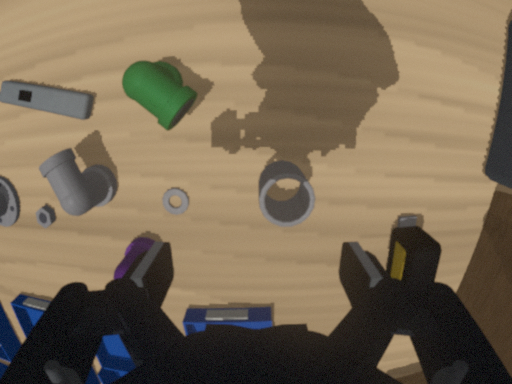

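The wrist view shows the coupling's top ring centred at about (287,199). The tape measure is at (412,255) and the green elbow at (160,92). The grey elbow is at (85,185).

```bash
python3 - <<'E'
from h import *
p=np.load('pics/w1.png.npy')
print(cast('wrist',(287,198),.06,p),'elbow knee',cast('wrist',(82,193),.06,p),'arm',cast('wrist',(57,160),.052,p),'foot', cast('wrist',(102,181),.01,p))
print(cast('wrist',(260,198),.06,p)-cast('wrist',(315,198),.06,p))
E
```

```text
Traceback (most recent call last):
  File "h.py", line 14, in cast
    o,d=ray(n,uv,pose);return (o+d*(z-o[2])/d[2])[:3]
        ~~~^^^^^^^^^^^
  File "h.py", line 11, in ray
    T=c['hand_eye'];p,e=pose;M=R.from_euler('xyz',e,degrees=True).as_matrix()
                    ^^^
ValueError: too many values to unpack (expected 2)
```

```bash
sed -i 's/np.r_\[pose\]/np.array(pose)/' h.py; python3 - <<'E'
from h import *
p=np.load('pics/w1.png.npy').reshape(2,3)
print(cast('wrist',(287,198),.06,p),'elbow knee',cast('wrist',(82,193),.06,p),'arm',cast('wrist',(57,160),.052,p),'foot', cast('wrist',(102,181),.01,p))
print(cast('wrist',(260,198),.06,p)-cast('wrist',(315,198),.06,p))
E
```

```text
[0.41902779 0.29162298 0.06      ] elbow knee [0.41415817 0.10412957 0.06      ] arm [0.38302831 0.07287536 0.052     ] foot [0.41548567 0.09930189 0.01      ]
[-0.00018266 -0.0461594   0.        ]
```

Call:
send_rows --linear '[[-0.003,0.025,0],[0,0,0.04],[0,0,0.04],[0,0,0.03],[0,0,0.014],[0,0,0],[0,0,0],[0,0,0]]' --twist '[[0,0,0],[0,0,0],[0,0,0],[0,0,0],[0,0,0],[0,0,0],[0,0,0],[0,0,0]]' --gripper '[100,100,100,100,100,100,30,30]' --grip_force 60

```text
time: 5.95
ee_pos: [0.4207, 0.2916, 0.0426]
tcp_rot: [179.9, 0.1, 179.9]
wrist_force: [-0.7, -0.1, -0.3]
opening: 0.0516
grasp_force: 0.0
```

Call:
send_rows --linear '[[0,0,0],[0,0,0],[0,0,0],[0,0,0]]' --twist '[[0,0,0],[0,0,0],[0,0,0],[0,0,0]]' --gripper '[30,30,30,30]'

```text
time: 6.45
ee_pos: [0.4207, 0.2917, 0.0428]
tcp_rot: [179.9, 0.1, 179.9]
wrist_force: [-0.6, 0.0, 6.6]
opening: 0.0461
grasp_force: 61.9
```

Call:
send_rows --linear '[[0,0,-0.02],[0,0,-0.05],[0,0,-0.05],[-0.03,-0.04,0],[-0.04,-0.035,0],[-0.04,-0.035,0],[-0.04,-0.035,0],[-0.04,-0.035,0]]' --twist '[[0,0,0],[0,0,0],[0,0,0],[0,0,0],[0,0,0],[0,0,0],[0,0,0],[0,0,0]]' --gripper '[30,30,30,30,30,30,30,30]'

```text
time: 7.45
ee_pos: [0.6109, 0.1096, 0.1612]
tcp_rot: [180.0, -0.0, 179.9]
wrist_force: [-0.3, 1.0, -2.5]
opening: 0.0458
grasp_force: 62.7
```

Call:
send_rows --linear '[[-0.02,-0.02,0],[-0.02,-0.015,0],[0,0,0],[0,0,0]]' --twist '[[0,0,0],[0,0,0],[0,0,0],[0,0,0]]' --gripper '[30,30,30,30]'

```text
time: 7.95
ee_pos: [0.6493, 0.0762, 0.161]
tcp_rot: [180.0, -0.1, 179.9]
wrist_force: [1.2, -0.0, -3.1]
opening: 0.0463
grasp_force: 62.7
```

```bash
python3 - <<'E'
from h import *
im,p=shot('pics/w2.png');print(p)
E
```

```text
(array([0.64929988, 0.07617108, 0.16098247]), array([ 1.79996332e+02, -5.44331719e-02,  1.79933320e+02]))
```

View pics/w2.png

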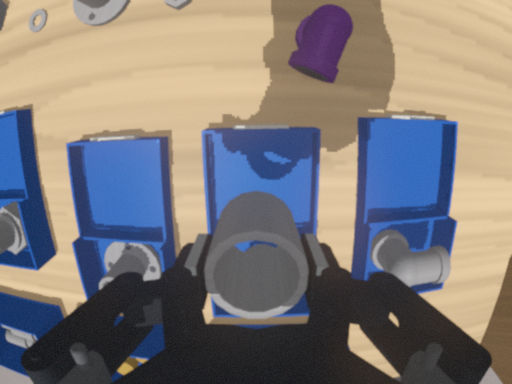

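The wrist view shows the bins' front rim corners: coupling (204,129),(320,127); flange (68,143),(166,138); elbow (359,118),(457,122). The coupling is upright in the jaws.

```bash
python3 - <<'E'
from h import *
p=np.load('pics/w2.png.npy')
for k,c in {'coup':[(204,130),(320,128)],'fl':[(68,144),(167,138)],'elb':[(359,119),(457,122)]}.items():
    a,b=[cast('wrist',q,.028,p)[:2] for q in c];d=a-b;w=np.hypot(*d);d/=w
    if d[1]<0:d=-d
    n=np.array([d[1],-d[0]]);print(k,a,b,'w',w.round(4),'centre',(a+b)/2+.053*n,np.degrees(np.arctan2(n[1],n[0])))
E
```

```text
coup [0.59656631 0.03044517] [0.59468886 0.13331183] w 0.1029 centre [0.64861876 0.08284566] 1.04560665388905
fl [ 0.60235518 -0.11441617] [ 0.6026472  -0.00413868] w 0.1103 centre [ 0.65550101 -0.05941777] -0.15172093226507744
elb [0.58499959 0.16991704] [0.57906677 0.28343774] w 0.1137 centre [0.63496094 0.2294435 ] 2.9916710622232245
```

Call:
send_rows --linear '[[-0.001,0.005,0],[0,0,0.04],[0,0,0.04],[0,0,0.02],[0,0,0.01],[0,0,0.003],[0,0,0],[0,0,0]]' --twist '[[0,0,0],[0,0,0],[0,0,0],[0,0,0],[0,0,0],[0,0,0],[0,0,0],[0,0,0]]' --gripper '[30,30,30,30,30,30,30,70]'

```text
time: 9.0
ee_pos: [0.6516, 0.081, 0.0499]
tcp_rot: [180.0, 0.1, 179.9]
wrist_force: [-0.1, -0.9, -0.4]
opening: 0.0595
grasp_force: 0.0
```

Call:
send_rows --linear '[[0,0,0],[0,0,-0.01],[0,0,-0.03],[0,0,-0.05],[0,0,-0.03],[0,0,0]]' --twist '[[0,0,0],[0,0,0],[0,0,0],[0,0,0],[0,0,0],[0,0,0]]' --gripper '[70,70,70,70,70,70]'

```text
time: 9.75
ee_pos: [0.652, 0.081, 0.1725]
tcp_rot: [180.0, 0.3, 179.9]
wrist_force: [-0.0, 0.7, -0.8]
opening: 0.0601
grasp_force: 0.0
```

```bash
python3 - <<'E'
from h import *
im,p=shot('pics/w3.png');print(p)
E
```

```text
(array([0.6520248 , 0.08101976, 0.17245354]), array([179.95963063,   0.33748481, 179.92547832]))
```

View pics/w3.png

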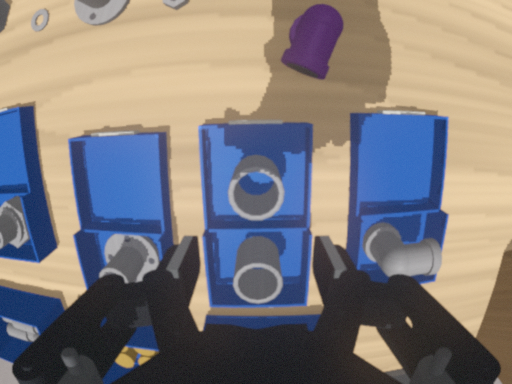

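The coupling stands upright and centred in its front bay, with its top ring at (257,193). Next is the reducer.

Call:
send_rows --linear '[[0.03,-0.045,0],[0.033,-0.05,0],[0.033,-0.05,0],[0.033,-0.05,0],[0.033,-0.05,0],[0.033,-0.05,0],[0.033,-0.05,0],[0.004,-0.004,0]]' --twist '[[0,0,0],[0,0,0],[0,0,0],[0,0,0],[0,0,0],[0,0,0],[0,0,0],[0,0,0]]' --gripper '[100,100,100,100,100,100,100,100]'

```text
time: 10.8
ee_pos: [0.4159, -0.2701, 0.1672]
tcp_rot: [180.0, -0.1, 179.7]
wrist_force: [-0.4, 0.6, 0.4]
opening: 0.0855
grasp_force: 0.0
```

Call:
send_rows --linear '[[0,0,0],[0,0,0]]' --twist '[[0,0,0],[0,0,0]]' --gripper '[100,100]'

```text
time: 11.05
ee_pos: [0.4188, -0.2669, 0.1678]
tcp_rot: [180.0, -0.0, -180.0]
wrist_force: [-0.1, 0.9, 0.9]
opening: 0.0854
grasp_force: 0.0
```

```bash
python3 - <<'E'
from h import *
im,p=shot('pics/w4.png');print(p,proj('wrist',(.42,-.268,.062),p))
E
```

```text
(array([ 0.41883462, -0.26685373,  0.16784441]), array([ 1.79966808e+02, -2.62767780e-02, -1.79993215e+02])) [254.46165387 197.25150149]
```

View pics/w4.png

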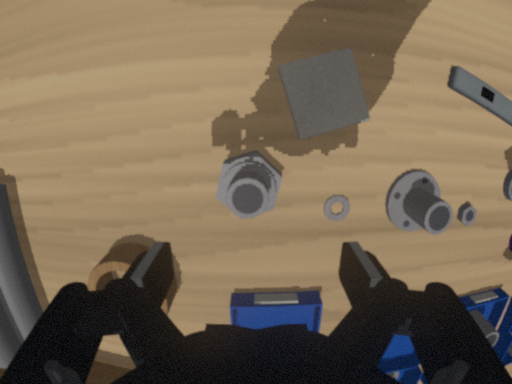

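The wrist view shows the reducer's neck top at (246,197), inside its hexagon. The flange's neck top is at about (434,217).

```bash
python3 - <<'E'
from h import *
p=np.load('pics/w4.png.npy')
print(cast('wrist',(246,197),.062,p),cast('wrist',(434,217),.06,p))
E
```

```text
[ 0.41977188 -0.27499145  0.062     ] [ 0.4416413  -0.09281931  0.06      ]
```

Call:
send_rows --linear '[[-0.001,-0.008,0],[0,0,0.04],[0,0,0.04],[0,0,0.025],[0,0,0.014],[0,0,0],[0,0,0],[0,0,0]]' --twist '[[0,0,0],[0,0,0],[0,0,0],[0,0,0],[0,0,0],[0,0,0],[0,0,0],[0,0,0]]' --gripper '[100,100,100,100,100,100,20,20]'

```text
time: 12.1
ee_pos: [0.4199, -0.2762, 0.0504]
tcp_rot: [-179.9, 0.1, 179.9]
wrist_force: [-0.8, -0.4, -0.8]
opening: 0.0515
grasp_force: 0.0
```

Call:
send_rows --linear '[[0,0,0],[0,0,0],[0,0,0],[0,0,0]]' --twist '[[0,0,0],[0,0,0],[0,0,0],[0,0,0]]' --gripper '[20,20,20,20]'

```text
time: 12.6
ee_pos: [0.4199, -0.276, 0.0504]
tcp_rot: [-180.0, 0.1, 179.9]
wrist_force: [-0.7, 1.4, 5.5]
opening: 0.0341
grasp_force: 59.8
```

Call:
send_rows --linear '[[0,0,-0.02],[0,0,-0.05],[0,0,-0.05],[-0.044,0.006,0],[-0.05,0.01,0],[-0.05,0.01,0],[-0.04,0.01,0],[-0.01,0,0]]' --twist '[[0,0,0],[0,0,0],[0,0,0],[0,0,0],[0,0,0],[0,0,0],[0,0,0],[0,0,0]]' --gripper '[20,20,20,20,20,20,20,20]'

```text
time: 13.6
ee_pos: [0.615, -0.239, 0.1678]
tcp_rot: [180.0, -0.1, -180.0]
wrist_force: [-1.7, -0.4, -3.0]
opening: 0.0342
grasp_force: 60.5
```

Call:
send_rows --linear '[[0,0,0],[0,0,0]]' --twist '[[0,0,0],[0,0,0]]' --gripper '[20,20]'

```text
time: 13.85
ee_pos: [0.6124, -0.2405, 0.1694]
tcp_rot: [180.0, -0.0, 179.9]
wrist_force: [-0.4, -0.0, -2.8]
opening: 0.0339
grasp_force: 60.5
```

```bash
python3 - <<'E'
from h import *
im,p=shot('pics/w5.png');print(p)
E
```

```text
(array([ 0.61238035, -0.24048278,  0.16941163]), array([ 1.79999102e+02, -2.86028085e-02,  1.79886807e+02]))
```

View pics/w5.png

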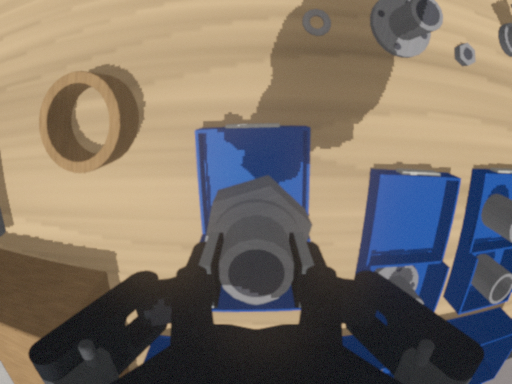

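The reducer is upright in the jaws. Its bin's front rim runs from (197,129) to (311,126).

```bash
python3 - <<'E'
from h import *
p=np.load('pics/w5.png.npy')
for k,c in {'red':[(197,130),(311,127)],'fl':[(371,171),(459,176)]}.items():
    a,b=[cast('wrist',q,.028,p)[:2] for q in c];d=b-a;w=np.hypot(*d);d/=w
    n=np.array([d[1],-d[0]]);print(k,'w',w.round(4),'centre',(a+b)/2+.053*n,np.degrees(np.arctan2(n[1],n[0])))
E
```

```text
red w 0.1043 centre [ 0.61190844 -0.24085004] 1.2981931595392764
fl w 0.1129 centre [ 0.65292684 -0.07281678] -1.5867881301408981
```

Call:
send_rows --linear '[[0,0,0.03],[0,0,0.04],[0,0,0.03],[0,0,0.012],[0,0,0.004],[0,0,0],[0,0,0],[0,0,0]]' --twist '[[0,0,0],[0,0,0],[0,0,0],[0,0,0],[0,0,0],[0,0,0],[0,0,0],[0,0,0]]' --gripper '[20,20,20,20,20,20,20,60]'

```text
time: 14.9
ee_pos: [0.614, -0.2403, 0.0546]
tcp_rot: [-180.0, 0.1, 179.9]
wrist_force: [0.7, 0.1, 0.6]
opening: 0.0505
grasp_force: 0.0
```

Call:
send_rows --linear '[[0,0,0],[0,0,-0.01],[0,0,-0.03],[0,0,-0.05],[0,0,-0.03],[0,0,0]]' --twist '[[0,0,0],[0,0,0],[0,0,0],[0,0,0],[0,0,0],[0,0,0]]' --gripper '[60,60,60,60,70,70]'

```text
time: 15.65
ee_pos: [0.6145, -0.2405, 0.1773]
tcp_rot: [-179.9, 0.3, 179.9]
wrist_force: [0.9, -0.2, -0.7]
opening: 0.0597
grasp_force: 0.0
```

```bash
python3 - <<'E'
from h import *
im,p=shot('pics/w6.png');print(p)
E
```

```text
(array([ 0.61451482, -0.24050371,  0.17733004]), array([-179.88053015,    0.30934134,  179.92767417]))
```

View pics/w6.png

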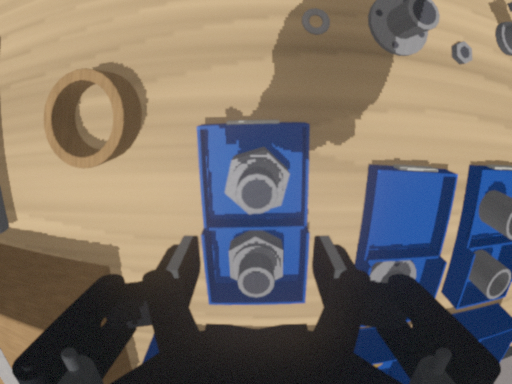

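The reducer stands upright in its front bay at (258,183). Next is the elbow.

Call:
send_rows --linear '[[0.025,0.045,0],[0.03,0.05,0],[0.03,0.05,0],[0.03,0.05,0],[0.03,0.05,0],[0.03,0.05,0],[0.025,0.043,0.005],[0,0,0]]' --twist '[[0,0,0],[0,0,0],[0,0,0],[0,0,0],[0,0,0],[0,0,0],[0,0,0],[0,0,0]]' --gripper '[100,100,100,100,100,100,100,100]'

```text
time: 16.7
ee_pos: [0.4119, 0.1002, 0.1672]
tcp_rot: [-180.0, -0.1, -179.8]
wrist_force: [0.7, -0.7, -0.2]
opening: 0.0853
grasp_force: 0.0
```

Call:
send_rows --linear '[[0,0,0],[0,0,0]]' --twist '[[0,0,0],[0,0,0]]' --gripper '[100,100]'

```text
time: 16.95
ee_pos: [0.4141, 0.0974, 0.1679]
tcp_rot: [-180.0, -0.0, 179.8]
wrist_force: [0.4, -0.4, -0.7]
opening: 0.0859
grasp_force: 0.0
```

```bash
python3 - <<'E'
from h import *
im,p=shot('pics/w7.png');print(p)
E
```

```text
(array([0.41414867, 0.09735436, 0.16794136]), array([-1.79982395e+02, -3.20525477e-02,  1.79847361e+02]))
```

View pics/w7.png

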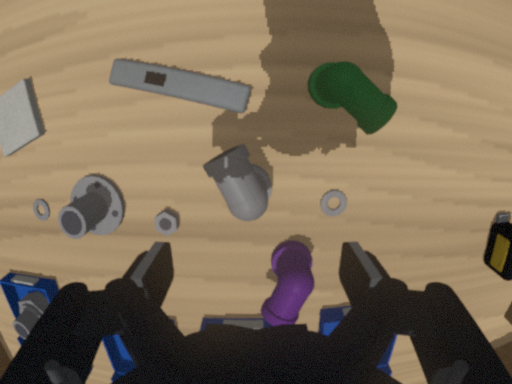

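The grey elbow's knee is at about (247,200), and its arm end is at about (226,159). The purple elbow (290,285) and the green one (350,97) stay clear of the jaws.

```bash
python3 - <<'E'
from h import *
p=np.load('pics/w7.png.npy')
k=cast('wrist',(247,200),.052,p);a=cast('wrist',(225,158),.052,p);d=a-k
print(k,a,np.hypot(*d[:2]),np.degrees(np.arctan2(d[1],d[0])))
for q in[(205,163),(244,147),(208,175),(246,156),(228,210),(267,192)]:print(q,cast('wrist',q,.052,p)[:2])
for q in[(290,255),(305,260)]:print('purp',cast('wrist',q,.06,p))
E
```

```text
[0.42092058 0.08960954 0.052     ] [0.38402384 0.07161398 0.052     ] 0.04105130629250995 -154.00023622563526
(205, 163) [0.38805782 0.05447856]
(244, 147) [0.37491009 0.0876226 ]
(208, 175) [0.39849107 0.05662359]
(246, 156) [0.3824957  0.08920236]
(228, 210) [0.43007886 0.07282141]
(267, 192) [0.41378401 0.10684967]
purp [0.47081593 0.1279192  0.06      ]
purp [0.47644255 0.14205355 0.06      ]
```

Call:
send_rows --linear '[[-0.007,-0.007,0],[0,0,0],[0,0,0],[0,0,0],[0,0,0.04],[0,0,0.04],[0,0,0.03],[0,0,0.017]]' --twist '[[0,0,0],[0,0,-0.85],[0,0,-0.85],[0,0,-0.8],[0,0,0],[0,0,0],[0,0,0],[0,0,0]]' --gripper '[100,100,100,100,100,100,100,100]'

```text
time: 18.0
ee_pos: [0.4206, 0.0903, 0.0398]
tcp_rot: [180.0, -0.1, -155.1]
wrist_force: [-0.2, 0.2, 0.0]
opening: 0.0857
grasp_force: 0.0
```

Call:
send_rows --linear '[[0,0,0],[0,0,0],[0,0,0],[0,0,0],[0,0,0],[0,0,0]]' --twist '[[0,0,0],[0,0,0],[0,0,0],[0,0,0],[0,0,0],[0,0,0]]' --gripper '[100,20,20,20,20,20]'

```text
time: 18.75
ee_pos: [0.4215, 0.0913, 0.0424]
tcp_rot: [-180.0, 0.1, -155.1]
wrist_force: [-0.4, -0.7, 5.9]
opening: 0.0346
grasp_force: 59.8
```

Call:
send_rows --linear '[[0,0,-0.02],[0,0,-0.05],[0,0,-0.05],[0,0,0],[0,0,0],[0,0,0],[-0.04,0.02,0],[-0.04,0.025,0]]' --twist '[[0,0,0],[0,0,0],[0,0,0],[0,0,0.8],[0,0,0.8],[0,0,0.8],[0,0,0],[0,0,0]]' --gripper '[20,20,20,20,20,20,20,20]'

```text
time: 19.75
ee_pos: [0.501, 0.1379, 0.1617]
tcp_rot: [180.0, 0.1, -179.1]
wrist_force: [-0.3, -0.5, -1.3]
opening: 0.034
grasp_force: 60.5
```

Call:
send_rows --linear '[[-0.05,0.03,0],[-0.05,0.03,0],[-0.03,0.02,0],[-0.012,0.01,0],[0,0,0],[0,0,0]]' --twist '[[0,0,0],[0,0,0],[0,0,0],[0,0,0],[0,0,0],[0,0,0]]' --gripper '[20,20,20,20,20,20]'

```text
time: 20.5
ee_pos: [0.6401, 0.2294, 0.1611]
tcp_rot: [-180.0, -0.0, -179.1]
wrist_force: [0.6, 0.7, -3.3]
opening: 0.0343
grasp_force: 60.6
```

```bash
python3 - <<'E'
from h import *
im,p=shot('pics/w8.png');print(p)
E
```

```text
(array([0.64007704, 0.22939043, 0.16112741]), array([-1.79980658e+02, -3.84400210e-02, -1.79072678e+02]))
```

View pics/w8.png

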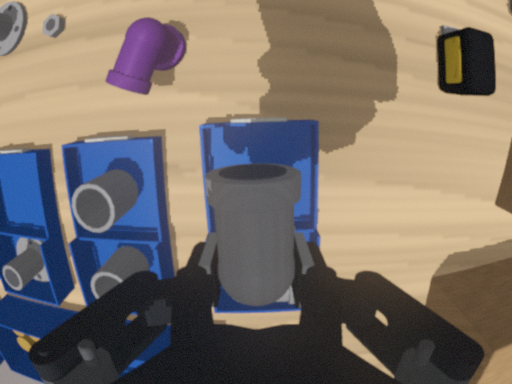

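The elbow is held with its arm straight towards the robot. Its bin's front rim runs from (201,126) to (318,122).

```bash
python3 - <<'E'
from h import *
p=np.load('pics/w8.png.npy')
a,b=[cast('wrist',q,.028,p)[:2] for q in [(201,127),(318,123)]];d=b-a;w=np.hypot(*d);d/=w
n=np.array([d[1],-d[0]]);print('w',w.round(4),'centre',(a+b)/2+.053*n,np.degrees(np.arctan2(n[1],n[0])))
E
```

```text
w 0.1037 centre [0.63573854 0.23448398] 2.9590980027089087
```

Call:
send_rows --linear '[[-0.006,0.005,0],[0,0,0.04],[0,0,0.04],[0,0,0.02],[0,0,0.01],[0,0,0.004],[0,0,0],[0,0,0]]' --twist '[[0,0,0],[0,0,0],[0,0,0],[0,0,0],[0,0,0],[0,0,0],[0,0,0],[0,0,0]]' --gripper '[20,20,20,20,20,20,20,60]'

```text
time: 21.55
ee_pos: [0.6472, 0.2351, 0.0489]
tcp_rot: [180.0, 0.1, -179.1]
wrist_force: [-0.2, -0.7, -0.1]
opening: 0.0503
grasp_force: 0.0
```

Call:
send_rows --linear '[[0,0,0],[0,0,-0.01],[0,0,-0.03],[0,0,-0.05],[0,0,-0.03],[0,0,0]]' --twist '[[0,0,0],[0,0,0],[0,0,0],[0,0,0],[0,0,0],[0,0,0]]' --gripper '[60,60,60,60,70,70]'

```text
time: 22.3
ee_pos: [0.6477, 0.2353, 0.1716]
tcp_rot: [179.9, 0.3, -179.1]
wrist_force: [0.1, 0.0, 0.7]
opening: 0.0599
grasp_force: 0.0
```

```bash
python3 - <<'E'
from h import *
im,p=shot('pics/w9.png');print(p)
E
```

```text
(array([0.64767659, 0.2352846 , 0.17162248]), array([ 179.88775031,    0.33263464, -179.07257205]))
```

View pics/w9.png

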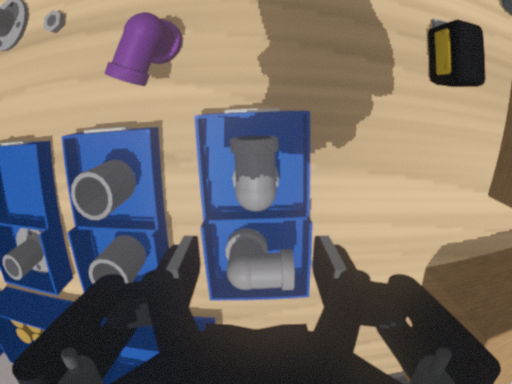

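The elbow stands upright in its front bay at (256,175). Last is the flange, which I'll measure by mask and circle to save pictures.

Call:
send_rows --linear '[[0,0,0],[0.03,-0.046,0],[0.03,-0.047,0],[0.03,-0.047,0],[0.03,-0.047,0],[0.03,-0.047,0],[0.03,-0.047,0],[0.027,-0.045,0.004]]' --twist '[[0,0,0.09],[0,0,0],[0,0,0],[0,0,0],[0,0,0],[0,0,0],[0,0,0],[0,0,0]]' --gripper '[100,100,100,100,100,100,100,100]'

```text
time: 23.35
ee_pos: [0.438, -0.0924, 0.1624]
tcp_rot: [180.0, -0.1, 180.0]
wrist_force: [0.6, -0.1, 0.5]
opening: 0.0854
grasp_force: 0.0
```

Call:
send_rows --linear '[[0,0,0],[0,0,0]]' --twist '[[0,0,0],[0,0,0]]' --gripper '[100,100]'

```text
time: 23.6
ee_pos: [0.4394, -0.0912, 0.1627]
tcp_rot: [180.0, -0.0, 180.0]
wrist_force: [-0.2, -0.3, -0.1]
opening: 0.086
grasp_force: 0.0
```

```bash
python3 - <<'E'
from h import *
im,p=shot('pics/w10.png');print(p)
P7=np.load('pics/w7.png.npy');print('w7',cast('wrist',(73,222),.06,P7))
print('expected disc',proj('wrist',(.44,-.09,.009),p),'neck',proj('wrist',(.44,-.09,.06),p))
h=cv2.cvtColor(im,cv2.COLOR_BGR2HSV);m=cv2.inRange(h,(0,0,30),(180,60,255));m[240:]=0
m=cv2.morphologyEx(m,cv2.MORPH_CLOSE,np.ones((5,5)))
for c in cv2.findContours(m,0,2)[0]:
    if cv2.contourArea(c)>400:
        (u,v),r=cv2.minEnclosingCircle(c);print('blob',cv2.contourArea(c),(u,v),r,cv2.boundingRect(c),cast('wrist',(u,v),.009,p))
g=cv2.cvtColor(im,cv2.COLOR_BGR2GRAY)[140:250,190:330]
H=cv2.HoughCircles(cv2.GaussianBlur(g,(3,3),0),cv2.HOUGH_GRADIENT,1,5,param1=80,param2=12,minRadius=14,maxRadius=42)
for u,v,r in (H[0][:8] if H is not None else []):print('circ',u+190,v+140,r,cast('wrist',(u+190,v+140),.06,p))
E
```

```text
(array([ 0.43943538, -0.0911732 ,  0.16265146]), array([ 1.79974870e+02, -4.59915737e-02,  1.79960442e+02]))
w7 [ 0.44138848 -0.08359838  0.06      ]
expected disc [256.92643358 182.15075119] neck [257.31658337 197.75308035]
blob 485.5 (343.6875, 201.375) 13.642434120178223 (332, 188, 25, 28) [ 0.46029979 -0.00058405  0.009     ]
blob 536.5 (170.65383911132812, 190.65383911132812) 13.94261646270752 (157, 178, 27, 27) [ 0.44839322 -0.17755606  0.009     ]
blob 3968.5 (260.3548278808594, 184.12159729003906) 36.48868942260742 (224, 148, 73, 73) [ 0.44200589 -0.08663401  0.009     ]
blob 5321.5 (144.5, 74.5) 52.55958938598633 (102, 27, 89, 96) [ 0.33051837 -0.19924652  0.009     ]
blob 3690.0 (365.5, 60.5) 71.38987731933594 (297, 23, 136, 75) [0.3167459  0.01589471 0.009     ]
circ 260.5 171.5 24.6 [ 0.4181134 -0.0874609  0.06     ]
circ 261.5 182.5 35.5 [ 0.42716398 -0.08663588  0.06      ]
circ 260.5 200.5 14.5 [ 0.44236186 -0.08739638  0.06      ]
circ 258.5 192.5 41.4 [ 0.43553623 -0.08903945  0.06      ]
circ 269.5 181.5 25.4 [ 0.42634341 -0.08020907  0.06      ]
circ 258.5 186.5 37.0 [ 0.43049146 -0.08904404  0.06      ]
circ 254.5 179.5 30.0 [ 0.42466851 -0.09225365  0.06      ]
circ 271.5 187.5 31.1 [ 0.43134839 -0.07853697  0.06      ]
```

Call:
send_rows --linear '[[-0.003,0.004,0],[0,0,0.04],[0,0,0.04],[0,0,0.027],[0,0,0.012],[0,0,0],[0,0,0],[0,0,0]]' --twist '[[0,0,0],[0,0,0],[0,0,0],[0,0,0],[0,0,0],[0,0,0],[0,0,0],[0,0,0]]' --gripper '[100,100,100,100,100,100,20,20]'

```text
time: 24.65
ee_pos: [0.4433, -0.0873, 0.0454]
tcp_rot: [-180.0, 0.1, -180.0]
wrist_force: [-0.3, -1.0, 0.7]
opening: 0.052
grasp_force: 0.0
```

Call:
send_rows --linear '[[0,0,0],[0,0,0],[0,0,0],[0,0,0]]' --twist '[[0,0,0],[0,0,0],[0,0,0],[0,0,0]]' --gripper '[20,20,20,20]'

```text
time: 25.15
ee_pos: [0.4432, -0.0873, 0.0453]
tcp_rot: [-180.0, 0.1, -180.0]
wrist_force: [-0.5, 0.5, 5.3]
opening: 0.0345
grasp_force: 59.7
```

Call:
send_rows --linear '[[0,0,-0.02],[0,0,-0.05],[0,0,-0.05],[-0.04,0.004,0],[-0.05,0.005,0],[-0.05,0.005,0],[-0.05,0.005,0],[-0.023,0.002,0]]' --twist '[[0,0,0],[0,0,0],[0,0,0],[0,0,0],[0,0,0],[0,0,0],[0,0,0],[0,0,0]]' --gripper '[20,20,20,20,20,20,20,20]'

```text
time: 26.15
ee_pos: [0.6573, -0.0658, 0.1627]
tcp_rot: [180.0, -0.1, -179.9]
wrist_force: [-0.1, 0.0, -3.3]
opening: 0.0345
grasp_force: 60.5
```

Call:
send_rows --linear '[[0,0,0],[0,0,0],[0,0,0]]' --twist '[[0,0,0],[0,0,0],[0,0,0]]' --gripper '[20,20,20]'

```text
time: 26.52
ee_pos: [0.6549, -0.0663, 0.1647]
tcp_rot: [-180.0, 0.0, -180.0]
wrist_force: [0.1, -0.4, -3.3]
opening: 0.0344
grasp_force: 60.5
```

```bash
python3 - <<'E'
from h import *
im,p=shot('pics/w11.png');print(p)
h=cv2.cvtColor(im,cv2.COLOR_BGR2HSV);m=cv2.inRange(h,(100,120,30),(130,255,255))
n,l,s,c=cv2.connectedComponentsWithStats(m)
k=np.bincount(l[140:180,200:310].ravel(),minlength=n)[1:].argmax()+1
print(s[k]);ys,xs=np.nonzero((l==k)&(np.arange(384)[:,None]<200))
ul=np.argmin(xs+ys);ur=np.argmin(ys-xs)
A=(xs[ul],ys[ul]);B=(xs[ur],ys[ur]);print(A,B)
a,b=[cast('wrist',q,.028,p)[:2] for q in(A,B)];d=b-a;w=np.hypot(*d);d/=w
nn=np.array([d[1],-d[0]]);print('w',w.round(4),'centre',(a+b)/2+.053*nn,np.degrees(np.arctan2(nn[1],nn[0])))
E
```

```text
(array([ 0.65494034, -0.06632644,  0.16469217]), array([-1.79998994e+02,  8.29480167e-03, -1.79988478e+02]))
[ 200  129  115   73 4546]
(np.int64(202), np.int64(129)) (np.int64(314), np.int64(132))
w 0.1007 centre [ 0.65606973 -0.06566892] -1.539072149048681
```

Call:
send_rows --linear '[[0,0,0.03],[0,0,0.04],[0,0,0.03],[0,0,0.011],[0,0,0.004],[0,0,0],[0,0,0],[0,0,0]]' --twist '[[0,0,0],[0,0,0],[0,0,0],[0,0,0],[0,0,0],[0,0,0],[0,0,0],[0,0,0]]' --gripper '[20,20,20,20,20,20,20,60]'

```text
time: 27.58
ee_pos: [0.6563, -0.0662, 0.0506]
tcp_rot: [-180.0, 0.1, -180.0]
wrist_force: [-0.6, 0.3, 0.1]
opening: 0.0507
grasp_force: 0.0
```

Call:
send_rows --linear '[[0,0,0],[0,0,-0.01],[0,0,-0.03],[0,0,-0.05],[0,0,-0.05],[0.05,0,0],[0.05,0,0],[0,0,0]]' --twist '[[0,0,0],[0,0,0],[0,0,0],[0,0,0],[0,0,0],[0,0,0],[0,0,0],[0,0,0]]' --gripper '[60,60,60,60,70,70,70,70]'

```text
time: 28.58
ee_pos: [0.553, -0.0662, 0.1906]
tcp_rot: [-180.0, 0.0, -180.0]
wrist_force: [0.7, -1.0, 0.5]
opening: 0.0597
grasp_force: 0.0
```

Call:
send_rows --linear '[[0.05,0,-0.03],[0.05,0,-0.03],[0,0,0],[0,0,0]]' --twist '[[0,0,0],[0,0,0],[0,0,0],[0,0,0]]' --gripper '[70,70,70,70]'

```text
time: 29.08
ee_pos: [0.4565, -0.0663, 0.2497]
tcp_rot: [-180.0, 0.1, -180.0]
wrist_force: [-0.3, -0.4, 0.0]
opening: 0.06
grasp_force: 0.0
```

```bash
python3 - <<'E'
from h import *
im=camera('scene')[:,:,::-1];cv2.imwrite('pics/s2.png',im)
cv2.imwrite('pics/f.png',cv2.resize(im[105:345,95:410],None,fx=2.5,fy=2.5,interpolation=cv2.INTER_CUBIC))
E
```

```text
(no output)
```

View pics/f.png

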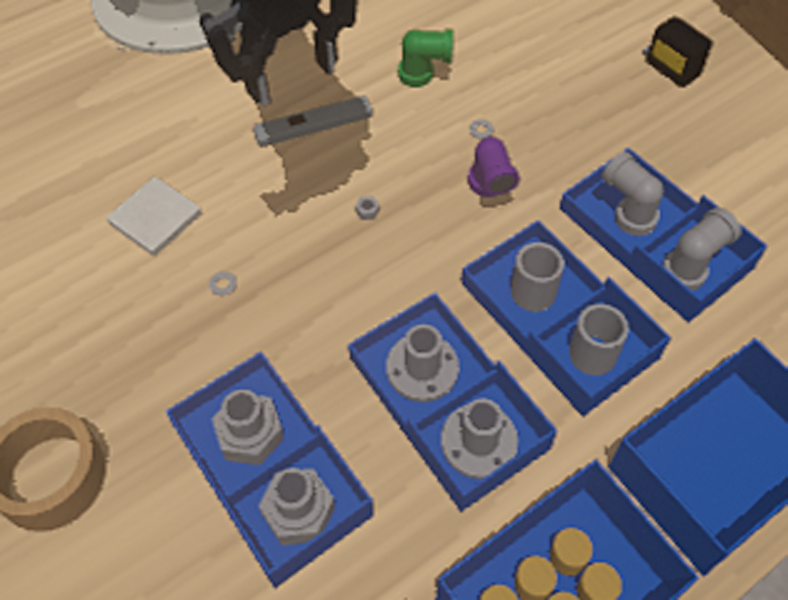

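The final scene picture shows all four fittings upright in their front bays: reducer (246,425), flange (423,360), coupling (538,277) and elbow (635,190). The tape measure, tape roll and look-alikes are where they were.

```bash
python3 -c "
from workcell import ticket
print(ticket.job_done())"
```

```text
the job is handed in; nothing more can be done
None
```

All four fittings stand upright in the empty front bays of their matching bins, nothing else was touched, and the job was handed in at about 29 s of the 115 s allowed.

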